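Aim the charged hand scanner at the identity card

TASK

Two look-alike hand scanners stand in the twin cradle on the service counter, but only one has its battery pack in, which you can tell only by its weight: feel for the heavier one by lifting, and leave the light one standing in its cup. Draw the heavy one out of its cup, dip its nose about 45 degrees (still right way up) and hold it in the air so that its window points at the middle of the identity card from about 12 cm away. Finish while still holding it there, steady and touching nothing else, and leave the other things on the counter where they are.

Things in the scene. Friction and masses are not known exactly. Their poses are not given: they have to be found in the camera images.
- scanner_1: One of two look-alike pistol-shaped hand scanners (the other: scanner_2), standing upright in a cradle cup. One (no battery) weighs about 0.20 kg, the other (battery pack in the handle) 0.52 kg, each within 8 percent; which cup holds which changes. Origin: underside of the handle. Axes: -x forward out of the nose and window, y across, z up. Black handle 34 mm (x) by 26 mm (y)
- scanner_1_head (a point): Middle of that scanner's grey head, on the handle's axis, 118 mm above the handle's foot; axes as the body. The head is a bar 44 mm wide (y), 40 mm tall, from 52 mm in front of this point to 38 mm behind; a black nose hood, 54 mm wide and 46 mm tall, ends with the window 66 mm in front. Gripped from above across the 44 mm it lifts straight out of its cup
- scanner_2: One of two look-alike pistol-shaped hand scanners (the other: scanner_1), standing upright in a cradle cup. One (no battery) weighs about 0.20 kg, the other (battery pack in the handle) 0.52 kg, each within 8 percent; which cup holds which changes. Origin: underside of the handle. Axes: -x forward out of the nose and window, y across, z up. Black handle 34 mm (x) by 26 mm (y)
- scanner_2_head (a point): Middle of that scanner's grey head, on the handle's axis, 118 mm above the handle's foot; axes as the body. The head is a bar 44 mm wide (y), 40 mm tall, from 52 mm in front of this point to 38 mm behind; a black nose hood, 54 mm wide and 46 mm tall, ends with the window 66 mm in front. Gripped from above across the 44 mm it lifts straight out of its cup
- cradle: Fixed black base plate 110 x 210 mm, 10 mm thick, with two open-topped grey cups at 65 mm either side of its middle along its y. Cups are 42 x 34 mm inside (4 mm free round the handle), 4 mm walls, floor 10 mm and rim 55 mm above the counter. Origin: middle of the underside. Noses point to its -x, roughly at the robot. May be left or right of the robot
- card (a point): Middle of the upper face, 8 mm above the counter, of a white identity card 54 x 86 mm lying flat on a fixed dark rubber tray 90 x 125 mm, on the other side from the cradle
- pen_pot: Bystander: dark steel pot of pens, 76 mm wide, 135 mm tall with the pens, at the right
- stapler: Bystander: black stapler 125 x 36 mm, 46 mm tall, beyond the middle
- calculator: Bystander: grey desk calculator 150 x 105 mm, 19 mm tall, at the left
Mind the look-alikes: they are no part of the job. Leave any blue or yellow look-alike of the scanner_1 alone. What is shaped like the cradle but blue is not meant.

How it is judged:
By the outcome, as a careful person would: the job done as asked, in the order asked, and still so for the second after the job is handed in, while the arm keeps its last pose, push and grip.
It also fails if it takes over 54 s, if anything falls off the work surface, if the arm or the gripper's body presses on something with over 40 N, if the wrist force passes 120 N, or if a joint passes its speed limit or range.

ROBOT

A 6-joint arm with a two-finger parallel gripper is mounted at the origin on the work surface. World frame = base frame: x ahead of the robot, y to its left, z up, the work surface at z = 0. Lengths are in mm, angles in rad, forces in N, time in s.
With the tool pointing down it reaches from about 225 to 725 mm from the base axis. Payload 3.1 kg.
Tool frame: the origin (TCP) lies on the centre line of the jaws, within the pads' length; the fingertips stand 17 mm ahead of it and the grasp point (between the pads) lies 2 mm behind it; z points along the fingers, y is the line along which they close (so a half turn about z gives the same grasp; the last joint's range is limited). The gripper opens to 85 mm and grips with 20 to 120 N. Pads are 22 mm wide; open, the fingers measure 114 mm over their backs; the gripper's body (76 mm by 85 mm) begins 54 mm behind the grasp point. The pads swing forward as they close: fully open they stand 13 mm farther back than shut.
Start: joints at [-1.47, 0.048, 0.099, 1.622, 0, 1.443], TCP at [119.06, -511.314, 227.412] pointing down, gripper open.
Joint ranges: [-2.91, 2.91], [-0.99, 1.94], [-1.21, 1.42], [-2.12, 2.29], [-1.49, 1.47], [-3.14, 3.14]. Speed limits (rad/s): [2.79, 2.79, 3.14, 3.14, 3.14, 3.14].

INTERFACE

Orientations are given as a unit quaternion [x, y, z, w].
In Python, from workcell import bot gives the robot as it stands.
- The arm moves only by the tool send_rows, never from a script. Its argument "targets" is one flat list of numbers, 4 for each row, row after row: the shift along the tool's x, y, z in mm, then the turn about the tool's z in rad. In form: [dx, dy, dz, yaw, dx, dy, dz, yaw, ...]. A call has 1 to 5 rows; each row shifts and turns the commanded pose from where the row before left it, along the tool's axes as they then stand; what a row does not reach is not made up. A row lasts 1/8 s, in which the tool goes at most 62.5 mm and 10.7 degrees, less where a joint would pass 70% of its speed; a pose out of reach is approached as far as the arm can. A call with a gripper value outside its range is refused whole. "claw" is the opening, from 0 (shut) to 1 (fully open), set as the call begins (left out, the last holds). The fingers move at their own pace and stop on an object; "grip_force" is the grip in N (left out, the last holds). Time passes only in rows, so rows that do not move let the fingers close. It gives the time, the measured TCP pose, the force, the opening and the grip force at its end, in the units of the state.
- bot.state(): the state, without advancing time (a new reading comes with each control period).
- bot.read_camera(name): name is "side" or "top" or "wrist"; returns a dict with "frame" (480x640x3 uint8, blue, green, red), "fx", "fy", "cx", "cy" (pixels), "eye" and "orientation" of the camera in the world. Camera axes: x right, y up, looking along -z (the intrinsics and any distortion apply to the point x, -y, -z); pixel columns grow to the right and rows downward; lengths in mm; the calibration is good to about 2 mm. The wrist camera is an equidistant fisheye: a pixel r from the principal point sees the ray r / f radians off the axis. A picture is of the moment at which its call begins. There is no depth.
- bot.job_done(): hands the job in; it is judged then, once.
The state is a dict: "time_s": time; "q": joint angles; "joint_vel": joint speeds; "tau": joint torques, N m; "tcp_pos": TCP position; "orientation": TCP orientation; "force": force on the tool from outside, world axes, zero at the start; "wrist_torque": the same for the moment, N m; "finger_gap": finger opening in mm; "grasp_force": force on a finger pad.
Only numpy, scipy, OpenCV 4.12 (cv2) and the standard library are available. Lean on these libraries where they do the work, as an engineer would, in place of code of your own. Each camera call takes 0.05 s, during which the arm holds its last target. There are 200 camera calls.

## Working session

There is one attempt and no reset: what is moved stays moved. The work goes in short steps, Python scripts to look and compute and a tool call to move; the robot and the scene stay as the last step left them, time stands still between calls to the robot, and variables do not carry over. Pictures are saved under pics/ and viewed, at most 10 in all, crops included, and the job is handed in when it is done.

Besides the shell and the picture viewer there is one more tool, called after "Emit:" in YAML: its name, and indented under it one key for each argument. send_rows: Moves the arm, as the interface text tells. Its arguments: {"type":"object","properties":{"targets":{"type":"array"},"claw":{"type":"number"},"grip_force":{"type":"number"}},"required":["targets"]}

```bash
mkdir -p pics; ls; python3 - <<'E'
from workcell import bot
import cv2
print(bot.state())
for n in ["top","side"]:
    c=bot.read_camera(n); cv2.imwrite(f"pics/{n}0.png",c["frame"]); print(n,{k:v for k,v in c.items() if k!="frame"})
E
```

```text
pics
{'time_s': 0.0, 'q': array([-1.46975488e+00,  4.87465759e-02,  9.75561142e-02,  1.62200163e+00,
        2.19866250e-06,  1.44296952e+00]), 'joint_vel': array([-1.16611144e-04, -1.59671177e-03, -9.71831019e-05, -9.64588007e-04,
        1.18523337e-03,  7.35779538e-04]), 'tau': array([ 4.78687762e-04, -3.38783920e+01,  3.20013463e+01,  2.04990880e-02,
       -5.22287621e-06,  3.97491267e-07]), 'tcp_pos': array([ 119.01969587, -510.67862827,  226.19843689]), 'orientation': array([ 9.93458845e-01,  1.14184452e-01,  1.71415941e-05, -1.19775924e-03]), 'force': array([-0.29710471, -0.64139485,  0.68494339]), 'wrist_torque': array([ 0.02753409, -0.01996106, -0.02634828]), 'grasp_force': 0.0, 'finger_gap': 85.17607854410069}
top {'fx': 444.7090246153771, 'fy': 444.7090246153771, 'cx': 318.96964378535495, 'cy': 244.00164062317944, 'eye': array([ 422.47305485,    5.67683248, 1142.55458185]), 'orientation': array([-0.02875186,  0.01720258,  0.71267941, -0.70068927])}
side {'fx': 560.9457677747853, 'fy': 560.9457677747853, 'cx': 312.5219847662161, 'cy': 244.23298592873812, 'eye': array([320.27584591, 979.15138661, 921.89890834]), 'orientation': array([-0.03442229,  0.42003303,  0.90201818, -0.09354448])}
```

View pics/top0.png

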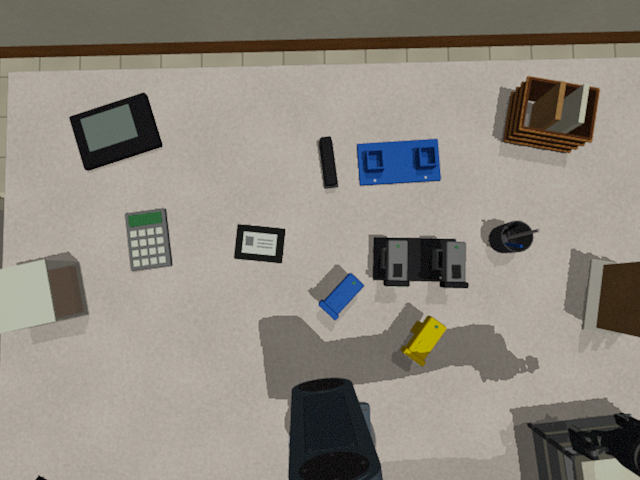

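View pics/side0.png

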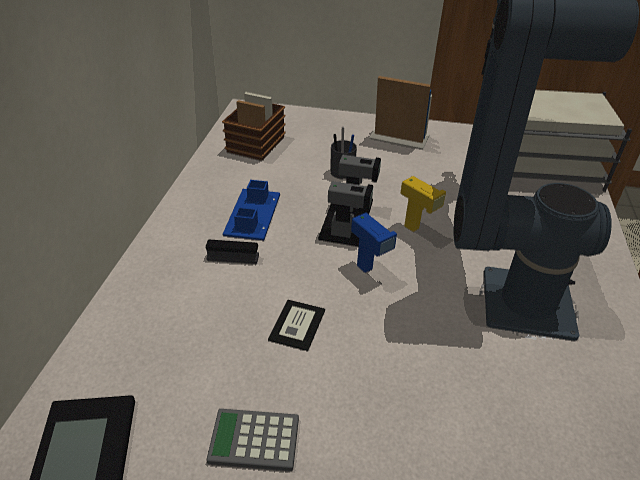

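The top view shows grey scanners at about (397,260) and (455,262) in the black cradle. The things that could be mistaken for them are the blue scanner (342,296), the yellow scanner (425,340) and the blue cradle (398,162). The card is at (260,243). I choose the two grey ones and check them in a close crop.

```bash
python3 - <<'E'
import cv2,numpy as np
f=cv2.imread("pics/top0.png")
a=cv2.resize(f[225:300,360:480],None,fx=5,fy=5,interpolation=cv2.INTER_CUBIC)
b=cv2.resize(f[215:270,225:295],(600,0) if 0 else None,fx=2.8,fy=2.8)
out=np.zeros((375+154,600,3),np.uint8); out[:375]=a; out[375:,:b.shape[1]]=b[:154]
cv2.imwrite("pics/crop.png",out)
g=cv2.cvtColor(f,cv2.COLOR_BGR2HSV)
for nm,(x0,x1,y0,y1),lo,hi in [("heads",(360,480,225,300),70,175),("card",(238,283,228,262),150,256)]:
    m=np.zeros(f.shape[:2],np.uint8); s=g[y0:y1,x0:x1]
    m[y0:y1,x0:x1]=((s[...,2]>lo)&(s[...,2]<hi)&(s[...,1]<30))*255
    for c in cv2.findContours(m,cv2.RETR_EXTERNAL,cv2.CHAIN_APPROX_NONE)[0]:
        if cv2.contourArea(c)>100: print(nm,cv2.contourArea(c),cv2.minAreaRect(c))
E
```

```text
heads 346.5 ((392.01568603515625, 289.9276123046875), (41.04875564575195, 19.878801345825195), 2.7927021980285645)
heads 703.5 ((397.5, 260.0), (40.0, 19.0), 90.0)
heads 1387.5 ((453.8586120605469, 278.8526916503906), (52.29620361328125, 78.03933715820312), 32.6805534362793)
heads 150.0 ((375.8334655761719, 254.44287109375), (19.101388931274414, 46.287418365478516), 4.899092674255371)
card 655.0 ((258.99102783203125, 243.0944061279297), (33.467613220214844, 21.14242935180664), 5.44033145904541)
```

View pics/crop.png

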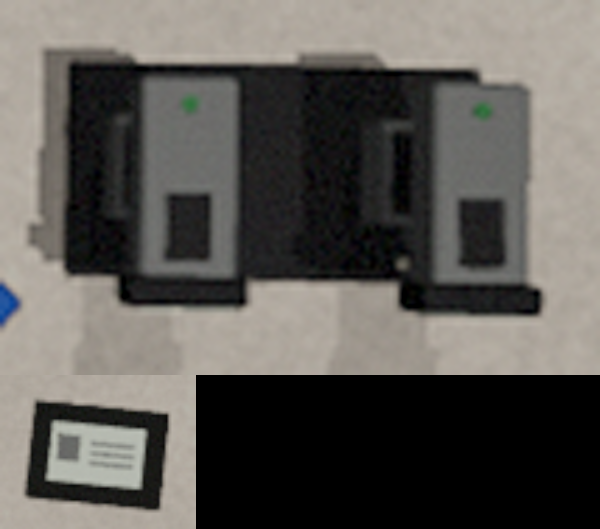

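The crop shows two grey-topped heads with black hoods towards the robot. In crop pixels, the left one's top runs from (190,77) to (189,277) and the right one's from (480,85) to (477,284). The white card lies on its dark tray.

```bash
cat >h.py <<'E'
import numpy as np
from scipy.spatial.transform import Rotation as R
from workcell import bot
TOP=dict(f=444.709,cx=318.97,cy=244.0,eye=np.array([422.473,5.677,1142.555]),R=R.from_quat([-0.02875186,0.01720258,0.71267941,-0.70068927]))
def top(u,v,z,c=TOP):
    d=c['R'].apply([(u-c['cx'])/c['f'],-(v-c['cy'])/c['f'],-1]); e=c['eye']
    return e+d*(z-e[2])/d[2]
E
python3 - <<'E'
from h import *
np.set_printoptions(precision=1,suppress=True)
for n,a,b in [("L",(190,77),(189,277)),("R",(480,85),(477,284))]:
    p=[top(360+u/5,225+v/5,148) for u,v in (a,b)]
    d=p[1]-p[0]; print(n,p,"len",np.linalg.norm(d),"head",p[0]+d*38/90,"yaw of nose",np.degrees(np.arctan2(d[1],d[0])))
print("card",top(259,243.1,8),"stapler",top(328,162,20),"calc",top(148,239,10),"blue",top(342,296,100),"yel",top(425,340,100),"pot",top(511,236,80))
s=bot.state();print(R.from_quat(s['orientation']).as_matrix())
E
```

```text
L [array([ 492.3, -155.4,  148. ]), array([ 403.2, -152.5,  148. ])] len 89.16320557193374 head [ 454.7 -154.2  148. ] yaw of nose 178.11629264006643
R [array([ 486.5, -284.3,  148. ]), array([ 398.1, -279.8,  148. ])] len 88.52633973938057 head [ 449.1 -282.4  148. ] yaw of nose 177.06402170767498
card [501.5 177.3   8. ] stapler [705.6  -3.1  20. ] calc [516.9 462.9  10. ] blue [368.2 -29.5 100. ] yel [ 264.2 -218.9  100. ] pot [ 502.9 -434.9   80. ]
[[ 1.   0.2 -0. ]
 [ 0.2 -1.   0. ]
 [ 0.  -0.  -1. ]]
```

Emit:
send_rows:
  targets: [50,-20,0,0,50,-20,0,0,50,-20,0,0,50,-20,0,0,50,-20,0,0]
  claw: 1

```text
time_s: 0.72
tcp_pos: [341.0, -355.9, 226.9]
orientation: [0.993, 0.114, -0.0, -0.0]
force: [0.9, -1.1, 0.6]
finger_gap: 85.1
grasp_force: 0.0
```

Emit:
send_rows:
  targets: [50,-20,0,0,40,-16,0,0,25,-12,0,0,8,0,0,0.136,0,0,0,0.136]

```text
time_s: 1.35
tcp_pos: [449.3, -281.7, 226.5]
orientation: [1.0, -0.023, -0.001, -0.001]
force: [0.7, 0.9, 0.2]
finger_gap: 85.4
grasp_force: 0.0
```

```bash
python3 - <<'E'
from h import *
import cv2
c=bot.read_camera("wrist"); cv2.imwrite("pics/w1.png",c["frame"]); print({k:v for k,v in c.items() if k!="frame"})
cv2.imwrite("pics/t1.png",bot.read_camera("top")["frame"])
s=bot.state(); print(s['tcp_pos'],s['q'],s['force'],s['wrist_torque'])
E
```

```text
{'fx': 371.64829954431775, 'fy': 371.64829954431775, 'cx': 321.76071096072786, 'cy': 240.11074026579107, 'eye': array([ 534.50929713, -285.01360682,  372.17694213]), 'orientation': array([ 0.11509303, -0.12173665,  0.71289261, -0.68096837])}
[ 448.72319345 -282.13510063  226.65963224] [-6.87820928e-01  6.26819512e-02  1.13011500e-01  1.62259293e+00
 -3.82156981e-05  2.49619262e+00] [-0.09937952  0.5430694   0.72723766] [-0.02741162 -0.00781336 -0.02878642]
```

View pics/w1.png

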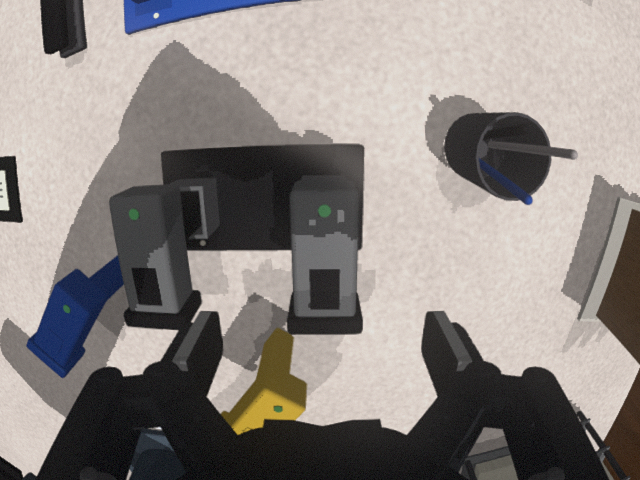

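The wrist view shows the right grey scanner centred between the fingers at column ~325, with its green dot at (324,211) and hood at (325,315). The left scanner is at about (150,250).

```bash
cat >>h.py <<'E'
def fish(u,v,z,c):
    x,y=(u-c['cx'])/c['fx'],(v-c['cy'])/c['fy']; t=np.hypot(x,y); k=np.sin(t)/t
    d=R.from_quat(c['orientation']).apply([x*k,-y*k,-np.cos(t)]); return c['eye']+d*(z-c['eye'][2])/d[2]
E
python3 - <<'E'
from h import *
np.set_printoptions(precision=1,suppress=True)
c=dict(fx=371.648,fy=371.648,cx=321.76,cy=240.11,eye=np.array([534.509,-285.014,372.177]),orientation=[0.11509303,-0.12173665,0.71289261,-0.68096837])
for n,u,v in [("R dot",324.5,211),("R patch",325,289),("R front L",292,296),("R front R",358,296),("R back L",292,186),("R back R",358,186),("L dot",134,214),("L patch",146,287)]: print(n,fish(u,v,148,c))
for n,u,v in [("R dot",360+482/5,225+110/5),("R patch",360+482/5,225+233/5),("L dot",360+190/5,225+103/5)]: print(n,top(u,v,148))
E
```

```text
R dot [ 475.3 -283.6  148. ]
R patch [ 421.2 -281.6  148. ]
R front L [ 416.8 -258.9  148. ]
R front R [ 414.7 -303.9  148. ]
R back L [ 492.1 -264.4  148. ]
R back R [ 490.3 -304.9  148. ]
L dot [ 480.9 -153.7  148. ]
L patch [ 425.7 -150.9  148. ]
R dot [ 475.3 -284.8  148. ]
R patch [ 420.6 -282.8  148. ]
L dot [ 480.7 -155.1  148. ]
```

Emit:
send_rows:
  targets: [0,1,30,0,0,0,30,0,0,0,25,0,0,0,12,0,0,0,0,0]

```text
time_s: 2.08
tcp_pos: [448.0, -283.2, 129.5]
orientation: [1.0, -0.021, -0.001, -0.001]
force: [0.0, -0.1, -0.2]
finger_gap: 85.8
grasp_force: 0.0
```

Emit:
send_rows:
  targets: [0,0,0,0,0,0,0,0,0,0,0,0,0,0,0,0,0,0,0,0]
  claw: 0
  grip_force: 60

```text
time_s: 2.7
tcp_pos: [449.9, -284.3, 132.2]
orientation: [1.0, -0.022, 0.002, 0.001]
force: [1.5, 0.2, 6.2]
finger_gap: 42.7
grasp_force: 63.2
```

Emit:
send_rows:
  targets: [0,0,-8,0,0,0,-8,0,0,0,0,0,0,0,0,0,0,0,0,0]

```text
time_s: 3.32
tcp_pos: [448.4, -283.3, 145.8]
orientation: [1.0, -0.022, -0.0, -0.0]
force: [-0.5, 0.9, -5.4]
finger_gap: 42.3
grasp_force: 62.2
```

```bash
python3 - <<'E'
from h import *
for i in range(4):
    bot.read_camera("top"); s=bot.state(); print(s['time_s'],s['tcp_pos'],s['force'],s['wrist_torque'],s['finger_gap'],s['grasp_force'])
E
```

```text
3.375 [ 448.43756699 -283.3647524   145.86836358] [ 0.6564462  -0.80047777 -5.03893265] [-0.03602758 -0.07964009  0.02762811] 42.28821709797963 62.18814253807068
3.425 [ 448.51626544 -283.40464808  145.98285215] [ 0.76244671  0.1173355  -5.36433168] [-0.03965173 -0.06441989  0.02649154] 42.374779548259845 62.18804955482483
3.475 [ 448.57071139 -283.44150673  146.08532669] [ 0.31136725 -0.6178095  -5.53009158] [ 0.00132061 -0.05673385 -0.02390735] 42.16564495686202 62.18832850456238
3.525 [ 448.61437369 -283.47030395  146.17516828] [-0.02605953  0.26133877 -5.15580965] [-0.04178293 -0.01668941  0.00334388] 42.173063124124994 62.187784910202026
```

About 5.2 N at the wrist, so this is the heavy scanner (≈0.53 kg). I lift it fully out with a firmer grip and recheck the weight.

Emit:
send_rows:
  targets: [0,0,-15,0,0,0,-30,0,0,0,-40,0,0,0,-40,0,0,0,-30,0]
  grip_force: 110

```text
time_s: 4.15
tcp_pos: [449.1, -283.9, 305.2]
orientation: [1.0, -0.022, 0.002, 0.001]
force: [-0.4, 0.8, -5.3]
finger_gap: 40.9
grasp_force: 115.5
```

Emit:
send_rows:
  targets: [0,0,-10,0,0,0,0,0,0,0,0,0]

```text
time_s: 4.53
tcp_pos: [448.3, -283.2, 309.7]
orientation: [1.0, -0.022, -0.001, -0.001]
force: [0.4, 0.1, -5.6]
finger_gap: 40.6
grasp_force: 115.5
```

```bash
python3 - <<'E'
from h import *
import cv2
for i in range(2):
    c=bot.read_camera("side"); s=bot.state(); print(s['time_s'],s['tcp_pos'],s['force'],s['wrist_torque'],s['finger_gap'],s['grasp_force'],s['q'])
cv2.imwrite("pics/s1.png",c["frame"])
E
```

```text
4.575 [ 448.21289669 -283.1539128   309.5043677 ] [ 0.4475211  -0.0968557  -4.99468428] [ 0.05509445 -0.04709545 -0.01616953] 40.885502790723145 115.50679564476013 [-6.89976029e-01  1.04781710e-01  3.25008297e-01  1.79444421e+00
  3.20814237e-05  2.49487125e+00]
4.625 [ 448.20343028 -283.13608479  309.53267124] [-0.0970464   0.43466011 -4.68410275] [-0.02028274 -0.08192231  0.01722802] 40.71931144537424 115.50684928894043 [-6.89953305e-01  1.04796990e-01  3.25082889e-01  1.79453856e+00
  1.88423761e-05  2.49485592e+00]
```

Weight confirmed: heavy. Carry it high over to the card side.

Emit:
send_rows:
  targets: [10,-30,0,0,10,-48,0,0,10,-55,0,0,10,-55,0,0,10,-55,0,0]

```text
time_s: 5.25
tcp_pos: [508.9, -41.2, 310.2]
orientation: [1.0, -0.022, -0.001, -0.0]
force: [1.1, -0.1, -4.4]
finger_gap: 40.9
grasp_force: 115.5
```

Emit:
send_rows:
  targets: [10,-55,0,0,10,-55,0,0,10,-55,0,0,10,-50,0,0,7,-30,0,0]

```text
time_s: 5.88
tcp_pos: [562.1, 128.3, 313.6]
orientation: [0.999, 0.037, -0.003, -0.031]
force: [0.4, -0.0, -5.2]
finger_gap: 41.0
grasp_force: 115.4
```

Emit:
send_rows:
  targets: [0,0,0,-0.128,0,0,0,-0.128,0,0,0,-0.128,0,0,0,0]

```text
time_s: 6.38
tcp_pos: [562.0, 126.8, 314.5]
orientation: [0.974, 0.225, 0.004, -0.031]
force: [0.1, 0.3, -4.4]
finger_gap: 40.7
grasp_force: 115.4
```

```bash
cat >>h.py <<'E'
np.set_printoptions(precision=3,suppress=True)
def rep():
    s=bot.state(); M=R.from_quat(s['orientation']).as_matrix()
    print('t',s['time_s'],'q',s['q'],'tcp',s['tcp_pos'],'F',s['force']); print(M)
    tz=M[:,2]; print('tilt deg',np.degrees(np.arccos(-tz[2])),'tilt az',np.degrees(np.arctan2(tz[1],tz[0])),'toolx az',np.degrees(np.arctan2(M[1,0],M[0,0])))
    return s,M
E
python3 -c "
from h import *
rep()"
```

```text
t 6.375 q [0.071 0.227 0.472 1.818 0.062 2.758] tcp [562.048 126.811 314.482] F [ 0.068  0.272 -4.419]
[[ 0.899  0.439 -0.007]
 [ 0.438 -0.897  0.061]
 [ 0.021 -0.058 -0.998]]
tilt deg 3.5335825371754406 tilt az 96.17526376195858 toolx az 26.007099473117727
```

A joint-6 limit near the path tilted the tool slightly, and the tilt stayed. So poses at the arm's limits can tilt the tool. Next I drive the wrist-pitch joint towards its limit by going up, well clear of everything.

Emit:
send_rows:
  targets: [0,0,-35,0,0,0,-45,0,0,0,-45,0,0,0,-45,0,0,0,-40,0]

```text
time_s: 7.0
tcp_pos: [551.3, 111.8, 494.2]
orientation: [0.974, 0.224, 0.024, -0.028]
force: [-0.7, -0.6, -5.1]
finger_gap: 40.4
grasp_force: 115.8
```

```bash
python3 -c "
from h import *
rep()"
```

```text
t 7.0 q [0.044 0.509 1.268 2.292 0.064 2.734] tcp [551.322 111.79  494.249] F [-0.703 -0.595 -5.121]
[[ 0.898  0.438  0.035]
 [ 0.435 -0.898  0.066]
 [ 0.06  -0.044 -0.997]]
tilt deg 4.270257424951282 tilt az 62.36370929142873 toolx az 25.851161426206616
```

Emit:
send_rows:
  targets: [-10,0,-40,0,-10,0,-40,0,-10,0,-40,0]

```text
time_s: 7.38
tcp_pos: [489.2, 88.9, 547.6]
orientation: [0.973, 0.223, 0.055, -0.024]
force: [0.3, -0.5, -4.2]
finger_gap: 40.5
grasp_force: 116.0
```

```bash
python3 -c "
from h import *
rep()"
```

```text
t 7.375 q [-0.002  0.315  1.136  2.295  0.072  2.693] tcp [489.212  88.852 547.59 ] F [ 0.299 -0.521 -4.159]
[[ 0.894  0.436  0.097]
 [ 0.431 -0.899  0.071]
 [ 0.119 -0.022 -0.993]]
tilt deg 6.9262852822633 tilt az 36.24361042430147 toolx az 25.731342803583047
```

```bash
cat >fk.py <<'E'
import numpy as np
from scipy.optimize import least_squares
D=np.array([[.0487,.0976,1.622,524.4,226.2],[.0627,.1130,1.6226,530.0,226.66],[.1048,.3251,1.7945,530.2,309.5],[.227,.472,1.818,576.2,314.5],[.509,1.268,2.292,562.5,494.2],[.315,1.136,2.295,497.2,547.6]])
def fk(P,q2,q3,q4):
    z0,L1,a1,L2,a2,L3=P; p=q2-q3+q4; b=q2-q3+a2
    return np.array([L1*np.sin(q2+a1)+L2*np.cos(b)+L3*np.cos(p), z0+L1*np.cos(q2+a1)-L2*np.sin(b)-L3*np.sin(p)])
f=lambda P:np.r_[(fk(P,*D[:,:3].T)-D[:,3:].T).ravel(),(np.array(P)-[250,400,0,400,0,220])*0.005]
s=least_squares(f,[250,400,0,400,0,220],x_scale=[100,100,.1,100,.1,100]); P=s.x
E
python3 -c "
from fk import *
np.set_printoptions(precision=2,suppress=True)
print(P,s.fun[:12])
for q2,q3 in [(0,1.0),(-.2,1.),(.0,1.2),(-.1,1.3),(-.085,1.42),(-.3,1.2),(-.5,1.0)]: print(q2,q3,fk(P,q2,q3,2.29),np.degrees(q2-q3+2.29))
"
```

```text
[252.16 396.94   0.   508.04  -0.05 471.93] [ 0.14  0.4   0.16 -0.96  0.48 -0.27  0.01 -0.06  0.48 -0.55 -0.16  0.27]
0 1.0 [384.8  636.03] 73.91155557187619
-0.2 1.0 [300.86 704.83] 62.452399669259734
0.0 1.2 [379.74 712.6 ] 62.452399669259734
-0.1 1.3 [319.93 784.73] 50.99324376664326
-0.085 1.42 [309.47 822.12] 44.97718691776963
-0.3 1.2 [226.7  804.26] 45.26366581533504
-0.5 1.0 [153.65 773.52] 45.26366581533504
```

Emit:
send_rows:
  targets: [4,-30,1,0,4,-42,1,0,4,-42,1,0,4,-38,2,0]

```text
time_s: 7.88
tcp_pos: [437.1, 234.0, 547.6]
orientation: [0.973, 0.223, 0.055, -0.024]
force: [1.1, 1.0, -5.1]
finger_gap: 40.9
grasp_force: 116.0
```

```bash
sed -i 's/^def fk/D[:,3]=np.sqrt(D[:,3]**2-67**2)\ndef fk/' fk.py; python3 -c "
from h import *
from fk import *
st,M=rep(); print(P,np.abs(s.fun[:12]).max())
for q2,q3 in [(0,1.0),(-.2,1.),(-.2,1.3),(-.1,1.38)]: print(q2,q3,fk(P,q2,q3,2.29),np.degrees(q2-q3+2.29))
q=st['q'];print(fk(P,q[1],q[2],q[3]))
c,n=np.cos(q[0]),np.sin(q[0]); print('rprime,lat',M.shape,st['tcp_pos'][:2]@[c,n],st['tcp_pos'][:2]@[-n,c])
"
```

```text
t 7.875 q [0.333 0.284 1.093 2.266 0.036 3.026] tcp [437.057 234.019 547.554] F [ 1.103  1.046 -5.083]
[[ 0.895  0.436  0.097]
 [ 0.431 -0.899  0.072]
 [ 0.118 -0.023 -0.993]]
tilt deg 6.910587292511839 tilt az 36.63963384840356 toolx az 25.732635632826934
[243.665 397.31   -0.006 506.747  -0.05  464.274] 1.1625859057862726
0 1.0 [378.734 634.348] 73.91155557187619
-0.2 1.0 [293.568 701.803] 62.452399669259734
-0.2 1.3 [256.384 809.44 ] 45.26366581533504
-0.1 1.38 [299.088 808.811] 46.40958140559668
[493.139 548.367]
rprime,lat (3, 3) 489.5112754351504 78.50270569315455
```

Emit:
send_rows:
  targets: [-23,-3,-35,0,-22,-3,-37,0,-20,-3,-38,0,-16,-3,-38,0]

```text
time_s: 8.38
tcp_pos: [334.4, 195.2, 603.6]
orientation: [0.97, 0.222, 0.097, -0.029]
force: [0.6, 0.3, -4.6]
finger_gap: 40.5
grasp_force: 116.0
```

```bash
cat >>h.py <<'E'
def plan(r,z):
    s,M=rep(); q=s['q'];c,n=np.cos(q[0]),np.sin(q[0]); p=s['tcp_pos']
    r0=p[:2]@[c,n]; d=np.array([(r-r0)*c,(r-r0)*n,z-p[2]]); print('rp',r0,'lat',p[:2]@[-n,c],'tool delta',M.T@d)
E
python3 -c "
from h import *
plan(275,805)"
```

```text
t 8.375 q [0.322 0.019 0.942 2.295 0.039 3.018] tcp [334.406 195.156 603.566] F [ 0.583  0.283 -4.623]
[[ 0.883  0.435  0.175]
 [ 0.424 -0.9    0.099]
 [ 0.2   -0.014 -0.98 ]]
tilt deg 11.591376229068699 tilt az 29.675265091377423 toolx az 25.652554279039613
rp 378.95642232433727 lat 79.40369288149206 tool delta [ -60.66   -16.136 -217.813]
```

Emit:
send_rows:
  targets: [0,-3,-60,0,0,-3,-60,0,0,-3,-60,0,0,-3,-60,0]

```text
time_s: 8.88
tcp_pos: [282.5, 189.6, 666.3]
orientation: [0.958, 0.218, 0.182, -0.039]
force: [-0.8, -0.2, -5.5]
finger_gap: 40.9
grasp_force: 116.0
```

```bash
python3 -c "
from h import *
plan(275,805)"
```

```text
t 8.875 q [ 0.37  -0.093  1.004  2.295  0.024  3.068] tcp [282.499 189.622 666.341] F [-0.823 -0.19  -5.518]
[[ 0.839  0.433  0.331]
 [ 0.404 -0.902  0.154]
 [ 0.365  0.005 -0.931]]
tilt deg 21.405297064043 tilt az 24.97781658777713 toolx az 25.741920146517927
rp 331.9711788883704 lat 74.54627879199091 tool delta [  -2.275   -3.768 -149.842]
```

Emit:
send_rows:
  targets: [10,0,-60,0,10,0,-60,0,10,0,-60,0,10,0,-60,0]

```text
time_s: 9.38
tcp_pos: [241.6, 182.4, 727.5]
orientation: [0.939, 0.213, 0.266, -0.051]
force: [0.2, 0.9, -4.1]
finger_gap: 40.7
grasp_force: 116.1
```

```bash
python3 -c "
from h import *
plan(275,805)"
```

```text
t 9.375 q [ 0.438 -0.146  1.127  2.295 -0.014  3.13 ] tcp [241.587 182.368 727.487] F [ 0.159  0.867 -4.101]
[[ 0.767  0.427  0.478]
 [ 0.373 -0.904  0.209]
 [ 0.522  0.018 -0.853]]
tilt deg 31.472754960189757 tilt az 23.627574950364593 toolx az 25.894987679869622
rp 296.1570934262742 lat 62.55672444185834 tool delta [ 22.399   1.308 -77.152]
```

Emit:
send_rows:
  targets: [15,10,-55,0,15,10,-55,0,15,8,-55,0,15,0,-55,0]

```text
time_s: 9.88
tcp_pos: [205.3, 158.9, 780.0]
orientation: [0.915, 0.205, 0.344, -0.057]
force: [0.4, -0.2, -4.9]
finger_gap: 40.6
grasp_force: 116.1
```

```bash
python3 -c "
from h import *
plan(275,805)"
```

```text
t 9.875 q [ 0.459 -0.192  1.242  2.294 -0.048  3.141] tcp [205.278 158.89  779.983] F [ 0.435 -0.214 -4.878]
[[ 0.679  0.414  0.606]
 [ 0.336 -0.909  0.246]
 [ 0.653  0.037 -0.757]]
tilt deg 40.81864042885666 tilt az 22.06741725683437 toolx az 26.31338155034383
rp 254.41737044848884 lat 51.54597030696704 tool delta [31.922  0.277 -5.515]
```

Emit:
send_rows:
  targets: [20,10,-50,0,20,8,-45,0]

```text
time_s: 10.12
tcp_pos: [190.8, 148.2, 803.4]
orientation: [0.901, 0.202, 0.379, -0.06]
force: [-0.8, -0.6, -5.6]
finger_gap: 40.6
grasp_force: 116.2
```

```bash
python3 - <<'E'
from h import *
import cv2
rep()
c=bot.read_camera("side"); cv2.imwrite("pics/s2.png",c["frame"])
E
```

```text
t 10.125 q [ 0.466 -0.201  1.308  2.294 -0.064  3.141] tcp [190.83  148.156 803.393] F [-0.81  -0.593 -5.616]
[[ 0.631  0.409  0.659]
 [ 0.319 -0.911  0.26 ]
 [ 0.707  0.046 -0.706]]
tilt deg 45.110491621346746 tilt az 21.553620498422053 toolx az 26.78971736412561
```

View pics/s2.png

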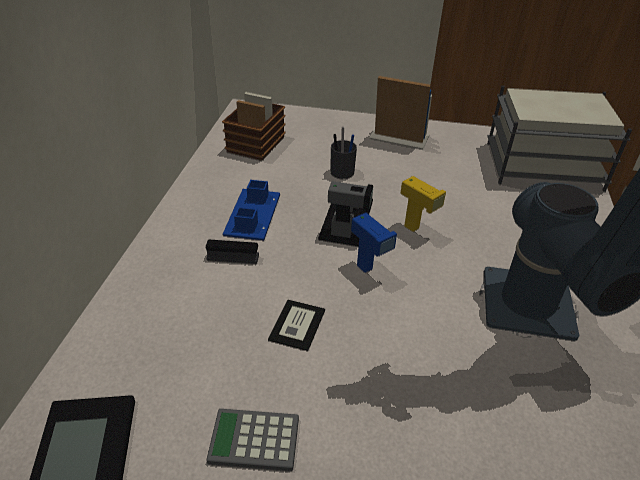

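Tilt is 45° with the nose in plane. The side view shows the other scanner still standing in its cup and the bystanders unmoved. Now I head down to a point above the final pose.

Emit:
send_rows:
  targets: [-5,14,25,0,-5,14,35,0,-5,12,45,0,-5,10,50,0,-5,6,50,0]

```text
time_s: 10.8
tcp_pos: [304.6, 150.5, 657.8]
orientation: [0.907, 0.203, 0.364, -0.054]
force: [0.7, -1.2, -3.0]
finger_gap: 40.6
grasp_force: 116.1
```

```bash
cat >>h.py <<'E'
def goto(t):
    s,M=rep(); d=np.array(t)-s['tcp_pos']; print('world d',d,'tool d',M.T@d)
E
python3 -c "
from h import *
goto([600,230,300])"
```

```text
t 10.8 q [ 0.053 -0.622  0.376  1.84   0.212  2.836] tcp [304.577 150.519 657.814] F [ 0.728 -1.243 -3.029]
[[ 0.653  0.407  0.639]
 [ 0.329 -0.912  0.245]
 [ 0.682  0.051 -0.729]]
tilt deg 43.16308946517774 tilt az 20.96917447918415 toolx az 26.767339811217322
world d [ 295.423   79.481 -357.814] tool d [-25.076  29.733 469.159]
```

Emit:
send_rows:
  targets: [-3,3,48,0,-3,3,48,0,-3,3,48,0,-3,3,48,0,-3,3,48,0]

```text
time_s: 11.42
tcp_pos: [453.4, 192.7, 471.7]
orientation: [0.908, 0.204, 0.362, -0.054]
force: [-0.4, -0.7, -5.2]
finger_gap: 40.5
grasp_force: 116.1
```

Emit:
send_rows:
  targets: [-3,3,48,0,-3,3,48,0,-3,3,48,0,-3,3,40,0,0,3,25,0]

```text
time_s: 12.05
tcp_pos: [583.1, 226.3, 307.7]
orientation: [0.909, 0.204, 0.359, -0.054]
force: [-0.2, -0.5, -4.4]
finger_gap: 40.5
grasp_force: 116.1
```

```bash
python3 - <<'E'
from h import *
import cv2
s,M=rep(); cardp=np.array([501.5,177.3,8]); T=cardp+186*M[:,0]-4*M[:,2]; print(T, M.T@(T-s['tcp_pos']))
c=bot.read_camera("side"); cv2.imwrite("pics/s3.png",c["frame"])
E
```

```text
t 12.05 q [ 0.205 -0.465 -0.4    0.899  0.112  2.948] tcp [583.147 226.35  307.729] F [-0.172 -0.513 -4.359]
[[ 0.658  0.411  0.631]
 [ 0.333 -0.91   0.246]
 [ 0.675  0.048 -0.736]]
tilt deg 42.62185297207901 tilt az 21.281610130378766 toolx az 26.81304799133229
[621.388 238.186 136.576] [-86.499  -3.307 152.98 ]
```

View pics/s3.png

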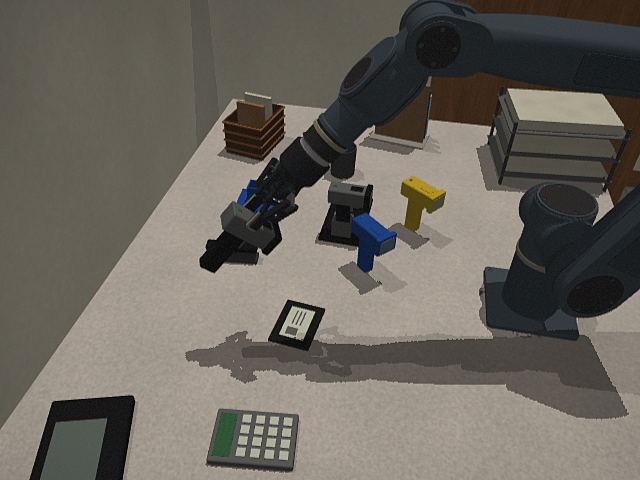

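The side view shows the scanner held at about (240,235), nose dipped towards the card at (297,325). Move in.

Emit:
send_rows:
  targets: [-15,-1,26,0,-20,-1,34,0,-20,-1,34,0,-18,0,32,0,-8,0,15,0]

```text
time_s: 12.72
tcp_pos: [616.8, 236.8, 149.7]
orientation: [0.909, 0.205, 0.359, -0.054]
force: [-0.1, -0.3, -5.8]
finger_gap: 41.0
grasp_force: 116.1
```

Emit:
send_rows:
  targets: [0,0,0,0,0,0,0,0]

```text
time_s: 12.98
tcp_pos: [620.4, 237.8, 158.6]
orientation: [0.907, 0.205, 0.365, -0.055]
force: [0.9, 0.5, -3.8]
finger_gap: 40.6
grasp_force: 116.1
```

```bash
python3 - <<'E'
from h import *
import cv2
s,M=rep(); cardp=np.array([501.5,177.3,8]); T=cardp+186*M[:,0]-4*M[:,2]; print(T, M.T@(T-s['tcp_pos']))
for n in ["side","top","wrist"]:
    c=bot.read_camera(n); cv2.imwrite(f"pics/{n}4.png",c["frame"]); print(n,c['eye'],c['orientation'])
a=cv2.imread("pics/side4.png")[180:400,170:370]; b=cv2.imread("pics/top4.png")[150:310,180:340]
a=cv2.resize(a,None,fx=2,fy=2,interpolation=3); b=cv2.resize(b,(390,390),interpolation=3)
o=np.zeros((440,790,3),np.uint8);o[:,:400]=a;o[:390,400:]=b; cv2.imwrite("pics/c4.png",o)
E
```

```text
t 12.975 q [ 0.213 -0.336 -0.614  0.543  0.108  2.953] tcp [620.424 237.843 158.573] F [ 0.935  0.49  -3.826]
[[ 0.65   0.411  0.639]
 [ 0.331 -0.91   0.248]
 [ 0.684  0.05  -0.728]]
tilt deg 43.27929124234217 tilt az 21.232328617311854 toolx az 26.981877590452626
[619.902 237.89  138.084] [-14.332  -1.284  14.594]
side [320.276 979.151 921.899] [-0.034  0.42   0.902 -0.094]
top [ 422.473    5.677 1142.555] [-0.029  0.017  0.713 -0.701]
wrist [582.761 230.317 324.422] [ 0.163 -0.134 -0.526  0.824]
```

View pics/c4.png

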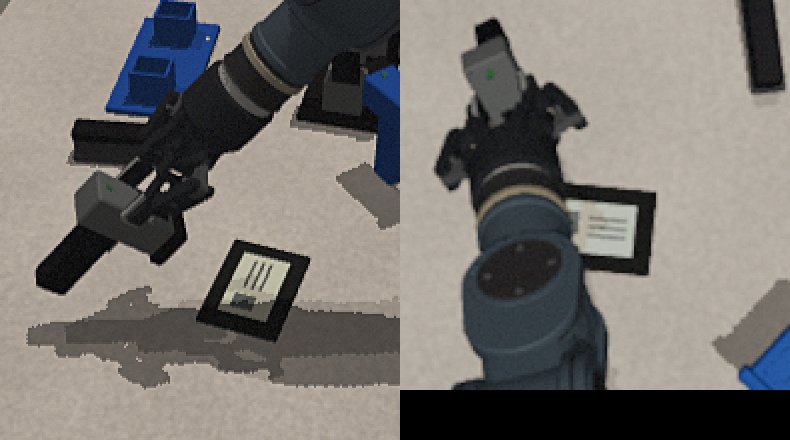

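View pics/wrist4.png

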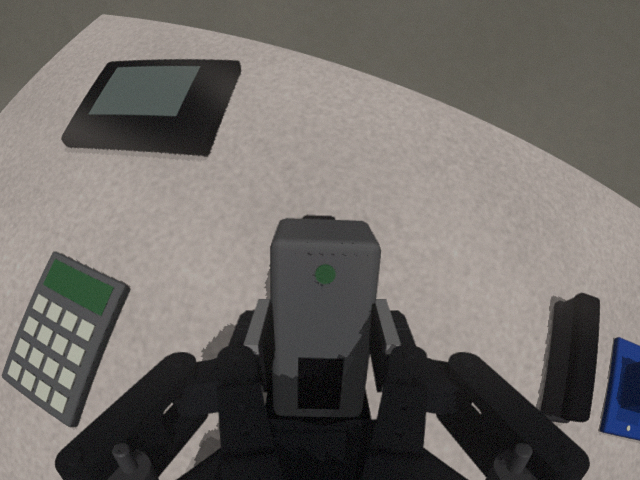

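The views show the scanner clear of everything, nose down towards the card. The green dot is at wrist (324,274), side (225,273.5) and top (381,180.8). I triangulate it to check how the scanner sits in the grip.

```bash
python3 - <<'E'
from h import *
from scipy.optimize import least_squares
def ray(c,u,v,fish):
    x,y=(u-c['cx'])/c['fx'],(v-c['cy'])/c['fy']
    if fish: t=np.hypot(x,y);k=np.sin(t)/t;d=[x*k,-y*k,-np.cos(t)]
    else: d=[x,-y,-1]
    d=R.from_quat(c['orientation']).apply(d); return c['eye'],d/np.linalg.norm(d)
s,M=rep(); p=s['tcp_pos']
C={n:bot.read_camera(n) for n in ("side","top","wrist")}
def tri(L):
    A=0;b=0
    for e,d in L: Q=np.eye(3)-np.outer(d,d);A=A+Q;b=b+Q@e
    x=np.linalg.solve(A,b); return x,[np.linalg.norm((np.eye(3)-np.outer(d,d))@(x-e)) for e,d in L]
x,r=tri([ray(C['side'],225,273.5,0),ray(C['top'],381,180.8,0),ray(C['wrist'],324.5,274,1)])
print('dot',x,r,'tool frame',M.T@(x-p))
cam=C['wrist']; Rc=R.from_quat(cam['orientation'])
for n,t in [('dot',(26,0,-16)),('patch',(-28,0,-16))]:
  for pit in (-8,-4,0,4,8):
    o=np.array([0,0,4.]); w=R.from_euler('y',pit,degrees=True).apply(np.array(t)-o)+o
    v=Rc.inv().apply(p+M@w-cam['eye']); v/=np.linalg.norm(v); th=np.arccos(-v[2]); q=v[:2]/np.hypot(*v[:2])*th*cam['fx']
    print(n,pit,cam['cx']+q[0],cam['cy']-q[1])
E
```

```text
t 13.125 q [ 0.213 -0.337 -0.612  0.543  0.108  2.953] tcp [621.286 238.119 160.938] F [ 0.553 -0.607 -5.27 ]
[[ 0.648  0.411  0.641]
 [ 0.331 -0.91   0.249]
 [ 0.686  0.051 -0.726]]
tilt deg 43.463053680490894 tilt az 21.213609939470103 toolx az 27.031524923031363
dot [651.443  85.325 110.244] [np.float64(62.172792435118495), np.float64(210.4237690165277), np.float64(163.41967435034982)] tool frame [-65.757 148.908  18.102]
dot -8 323.6725310164702 262.6747256133318
dot -4 323.68869209060244 267.5125666434075
dot 0 323.70374301853906 272.66355650642197
dot 4 323.71749452775515 278.092971903257
dot 8 323.72976766659804 283.76095146814237
patch -8 323.57046643209816 381.4139013413428
patch -4 323.5529653891851 381.4610551275226
patch 0 323.53572483444043 381.1428435059936
patch 4 323.5188166230465 380.47585397879254
patch 8 323.50230187258046 379.47718212955795
```

The wrist check puts the scanner within ~1° in pitch and ~2° in yaw of the tool. Let it settle and trim.

Emit:
send_rows:
  targets: [0,0,0,0,0,0,0,0,0,0,0,0,0,0,0,0]

```text
time_s: 13.78
tcp_pos: [620.2, 237.9, 158.2]
orientation: [0.907, 0.205, 0.364, -0.055]
force: [0.9, -0.4, -4.8]
finger_gap: 40.6
grasp_force: 116.1
```

```bash
cat >>h.py <<'E'
def aim():
    s,M=rep(); n=-M@R.from_euler('z',AL).apply([1,0,0]) if 0 else -M[:,0]
    cardp=np.array([501.5,177.3,8]); T=cardp+186*M[:,0]-4*M[:,2]; print('T',T,'tool d',M.T@(T-s['tcp_pos']),'vel',s['joint_vel'])
E
sed -i 's/n=-M@R.*$/pass/' h.py
python3 -c "
from h import *
aim()"
```

```text
t 13.775 q [ 0.213 -0.336 -0.614  0.543  0.108  2.953] tcp [620.217 237.9   158.209] F [ 0.909 -0.389 -4.798]
[[ 0.651  0.411  0.639]
 [ 0.331 -0.91   0.248]
 [ 0.683  0.05  -0.728]]
tilt deg 43.251110851025054 tilt az 21.249741600483514 toolx az 26.98361008905344
T [619.956 237.921 138.021] tool d [-13.96   -1.135  14.542] vel [-0.001 -0.001  0.003  0.    -0.     0.001]
```

Emit:
send_rows:
  targets: [-7,-1,7,0,-7,0,7,0,0,0,0,-0.04,0,0,0,0,0,0,0,0]

```text
time_s: 14.4
tcp_pos: [619.6, 237.6, 138.1]
orientation: [0.903, 0.222, 0.365, -0.047]
force: [0.3, -0.1, -5.6]
finger_gap: 40.9
grasp_force: 116.3
```

Emit:
send_rows:
  targets: [0,0,0,0,0,0,0,0,0,0,0,0,0,0,0,0]

```text
time_s: 14.9
tcp_pos: [619.7, 237.7, 138.6]
orientation: [0.903, 0.223, 0.366, -0.047]
force: [0.0, 0.4, -4.9]
finger_gap: 40.7
grasp_force: 116.3
```

```bash
python3 - <<'E'
from h import *
aim(); s,M=bot.state(),R.from_quat(bot.state()['orientation']).as_matrix()
B=M@R.from_euler('z',.037).as_matrix()
for nm,b in (('est',B),('alt',M)):
    n=-b[:,0]; w=s['tcp_pos']+4*M[:,2]+66*n; k=(8-w[2])/n[2]; print(nm,'window',w,'hit',w+k*n,'range',k,'dip',np.degrees(np.arcsin(-n[2])))
E
```

```text
t 14.9 q [ 0.213 -0.322 -0.645  0.499  0.108  2.913] tcp [619.688 237.685 138.56 ] F [ 0.024  0.402 -4.88 ]
[[ 0.634  0.437  0.639]
 [ 0.367 -0.896  0.248]
 [ 0.681  0.077 -0.728]]
tilt deg 43.26331497911004 tilt az 21.251281172660526 toolx az 30.106001238150004
T [616.778 244.628 137.576] tool d [ 0.037 -7.57   0.583] vel [-0.001  0.    -0.001 -0.001 -0.001  0.   ]
est window [579.394 216.64   90.544] hit [500.974 176.307   8.   ] range 120.78838925944054 dip 43.10801029178666
alt window [580.431 214.435  90.702] hit [503.495 169.826   8.   ] range 121.44440865601312 dip 42.920597035452495
```

```bash
python3 -c "
from h import *
print(bot.job_done())"
```

```text
the job is handed in; nothing more can be done
None
```

I handed the job in after about 15 s of arm time, and `job_done()` gave no verdict. The heavy scanner (right-hand cup, about 5 N at the wrist) is held steady at about a 43° dip, its window about 12 cm from the card and aimed by my estimate within about a centimetre of its middle. The light one was never touched, and I saw nothing else moved.

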